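# Saucers to the serving rack, in reverse order

## Robot

A 7-joint arm with a two-finger parallel gripper is mounted at the origin on the work surface. World frame = base frame: x ahead of the robot, y to its left, z up, the work surface at z = 0. Lengths are in m, angles in rad, forces in N, time in s.
With the tool pointing down it reaches from about 0.4 to 0.85 m from the base axis. Payload 4.5 kg.
Tool frame: the origin (TCP) lies midway between the tips of the shut fingers; the grasp point (between the pads) lies 19 mm behind it (r.grip_point_offset is the distance from the TCP to the grasp point, in m); z points along the fingers, y is the line along which they close (so a half turn about z gives the same grasp; the last joint's range is limited). The gripper opens to 88 mm and grips with 3 to 60 N. Pads are 18 mm wide; open, the fingers measure 123 mm over their backs; the gripper's body (75 mm by 187 mm) begins 45 mm behind the grasp point.
Start: joints at [-1.152, 0.689, -0.195, 1.565, 0.157, 0.902, -0.215], TCP at [0.235, 0.579, 0.239] pointing down, gripper open.
Joint ranges: [-3.01, 3.01], [-0.46, 2.08], [-1.47, 1.51], [0.13, 2.56], [-1, 4.14], [0.04, 2.09], [-2.66, 2.66]. Speed limits (rad/s): [2.57, 2.57, 3.14, 3.14, 3.14, 3.14, 3.14].

## Interface

Orientations are given as a unit quaternion [x, y, z, w].
In Python, from plant import r, optics gives the robot as it stands.
- The arm moves only by the shell command python3 -m pendant 'ROWS' [OPENING] [FORCE]. ROWS is JSON, a list of rows, each a list of 6 numbers: the shift along the tool's x, y, z as a fraction of full scale, then the turn, a rotation vector about the tool's x, y, z as a fraction of full scale. A call has 1 to 5 rows; each row shifts and turns the commanded pose from where the row before left it, along the tool's axes as they then stand; what a row does not reach is not made up. Full scale, the value 1, is 0.025 m for a shift and pi rad for a turn. A row lasts 1/12 s, in which the tool goes at most 41.7 mm and 7.16 degrees, less where a joint would pass 70% of its speed; a pose out of reach is approached as far as the arm can. A call with a number of a shift or a turn outside -1 to 1 is refused whole. A call with a gripper value outside its range is refused whole. OPENING is the opening, from -1 (shut) to 1 (fully open), set as the call begins (- or left out, the last holds). The fingers move at their own pace and stop on an object; FORCE is the grip in N (left out, the last holds). Time passes only in rows, so rows that do not move let the fingers close. It gives the time, the measured TCP pose, the force, the opening and the grip force at its end, in the units of the state.
- r.get_state(): the state, without advancing time (a new reading comes with each control period).
- optics.snapshot(name): name is "side" or "top" or "wrist"; returns (picture, depth): 384x512x3 uint8, blue, green, red; 384x512 float32, m along the optical axis (not along the pixel's ray), 0 where there is no reading.
- optics.calibration(name): a dict with "vfov" (degrees; the focal length in pixels is half the picture's height over the tangent of half this angle, whatever the lens; pixels are square), "cx", "cy" (the principal point, pixels), "k1" (the pictures are not rectified: a ray, as slopes to the right and down, at radius r is drawn at 1 + k1 r^2 times it, then the intrinsics apply), "cam_to_world" (4x4, takes a point from camera to world coordinates); the wrist camera has in their place "tool_from_camera" (4x4, takes a point from camera to tool coordinates, whose origin is the TCP and whose axes are the flange's). Camera axes: x right, y up, looking along -z (the intrinsics and any distortion apply to the point x, -y, -z); pixel columns grow to the right and rows downward; lengths in m; the calibration is good to about 2 mm. A picture is of the moment at which its call begins: read the wrist's pose just before it. calibration takes no time and is no camera call.
- r.finish_job(): hands the job in; it is judged then, once.
The state is a dict: "clock": time; "q": joint angles; "qd": joint speeds; "joint_torque": joint torques, N m; "tool_pos": TCP position; "eef_rot": TCP orientation; "contact_force": force on the tool from outside, world axes, zero at the start; "moment": the same for the moment, N m; "opening": opening from 0.0 (shut) to 1.0 (fully open); "finger_force": force on a finger pad.
Only numpy, scipy, OpenCV 4.12 (cv2) and the standard library are available. Lean on these libraries where they do the work, as an engineer would, in place of code of your own. Each camera call takes 0.05 s, during which the arm holds its last target. There are 200 camera calls.

## Task

So that the coffee set is used in rotation, move the four saucers from the bare-wood drying rack to the white serving rack in reverse order, counted from each rack's brass knob: the saucer nearest the knob of the drying rack goes into the slot farthest from the knob of the serving rack, the next one beside it, and so on, until the last stands nearest the serving rack's knob. Lower each into its slot rather than dropping it, leave all four standing on edge, fully down in their slots, and do not disturb the cezve, the cup or the lokum dish.

Things in the scene. Friction and masses are not known exactly. Their poses are not given: they have to be found in the camera images.
- drying_rack: light-wood rack holding the saucers at the start, fixed; 226 x 152 mm, z up, origin under its centre on the counter. Four slots in a row along its x axis, centres at x = +90, +30, -30, -90 mm, y = 0; brass knob (24 mm ball at x = +128, height 36) at the +x end. In a slot a saucer stands on edge, disc axis along the rack's x, centre 65 mm and top 120 mm above the counter.
- serving_rack: white-painted wooden rack, same make, size, axes, knob at +x and slots as the drying rack; empty at the start. In both racks each slot lies between wooden posts 58 mm high: 11 mm wide up to 44 mm height, flaring to 29 mm at the top. Two rails 58 mm apart, tops 18 mm high, carry the saucer and centre it across the row. A saucer may lean 6 degrees. Side ledges are 18 mm high.
- saucer_blue: white demitasse saucer with a blue rim, its edge blue all round: flat disc, 110 mm diameter, 8 mm thick, about 0.13 kg, standing on edge in a drying-rack slot. Origin at the disc's centre; x is the disc's axis (level when upright). Same either way round. Pinch it across its thickness from above near its top edge.
- saucer_red: white demitasse saucer with a red rim, its edge red all round: flat disc, 110 mm diameter, 8 mm thick, about 0.13 kg, standing on edge in a drying-rack slot. Origin at the disc's centre; x is the disc's axis (level when upright). Same either way round. Pinch it across its thickness from above near its top edge.
- saucer_green: white demitasse saucer with a green rim, its edge green all round: flat disc, 110 mm diameter, 8 mm thick, about 0.13 kg, standing on edge in a drying-rack slot. Origin at the disc's centre; x is the disc's axis (level when upright). Same either way round. Pinch it across its thickness from above near its top edge.
- saucer_yellow: white demitasse saucer with a yellow rim, its edge yellow all round: flat disc, 110 mm diameter, 8 mm thick, about 0.13 kg, standing on edge in a drying-rack slot. Origin at the disc's centre; x is the disc's axis (level when upright). Same either way round. Pinch it across its thickness from above near its top edge.
- tab_blue: blue disc, 16 mm diameter, 3 mm high, fixed on the drying rack's ledge at rack y = +66 mm, beside the slot where the blue-rimmed saucer stands at the start; it keeps the starting order readable. Origin under its centre, 18 mm above the counter.
- tab_red: red disc, 16 mm diameter, 3 mm high, fixed on the drying rack's ledge at rack y = +66 mm, beside the slot where the red-rimmed saucer stands at the start; it keeps the starting order readable. Origin under its centre, 18 mm above the counter.
- tab_green: green disc, 16 mm diameter, 3 mm high, fixed on the drying rack's ledge at rack y = +66 mm, beside the slot where the green-rimmed saucer stands at the start; it keeps the starting order readable. Origin under its centre, 18 mm above the counter.
- tab_yellow: yellow disc, 16 mm diameter, 3 mm high, fixed on the drying rack's ledge at rack y = +66 mm, beside the slot where the yellow-rimmed saucer stands at the start; it keeps the starting order readable. Origin under its centre, 18 mm above the counter.
- cezve: small stainless coffee pot, 72 mm wide, 62 mm high, with a dark wooden handle rising to its +x (end 125 mm from its axis, 78 mm high); origin at the centre of its base. Leave alone.
- cup: white ceramic cup, 62 mm wide, 55 mm high, ear to its +y; origin at the centre of its base. Leave alone.
- lokum_dish: glass dish, 110 mm diameter, with a domed lid, 73 mm high in all; origin at the centre of its base. Leave alone.
Things that resemble listed ones, but are neither listed nor needed, are in the scene too. Leave any black look-alike of the saucer_green alone. What is shaped like the saucer_blue but black or pink is not meant.

How it is judged:
At the end, for the whole second after the job is handed in: Each saucer stands on edge in the serving-rack slot mirroring its start slot (its tab at x in the drying rack, the saucer at -x in the serving rack): within 12 mm of the slot centre along and across the row, centre 65 mm up within 8 mm, upright within 15 degrees, at rest and released (((x of tab_blue in the frame of drying_rack between 0.075 and 0.105 m and x of saucer_blue in the frame of serving_rack between -0.102 and -0.078 m) or (x of tab_blue in the frame of drying_rack between 0.015 and 0.045 m and x of saucer_blue in the frame of serving_rack between -0.042 and -0.018 m) or (x of tab_blue in the frame of drying_rack between -0.045 and -0.015 m and x of saucer_blue in the frame of serving_rack between 0.018 and 0.042 m) or (x of tab_blue in the frame of drying_rack between -0.105 and -0.075 m and x of saucer_blue in the frame of serving_rack between 0.078 and 0.102 m)) and y of saucer_blue in the frame of serving_rack between -0.012 and 0.012 m and z of saucer_blue in the frame of serving_rack between 0.057 and 0.073 m and angle between saucer_blue's own x axis and vertical between 1.3108 and 1.8308 rad and linear speed of each of saucer_blue, saucer_red, saucer_green, saucer_yellow below 0.02 m/s and angular speed of each of saucer_blue, saucer_red, saucer_green, saucer_yellow below 0.2 rad/s and contact force between the fingers and saucer_blue below 0.05 N and ((x of tab_red in the frame of drying_rack between 0.075 and 0.105 m and x of saucer_red in the frame of serving_rack between -0.102 and -0.078 m) or (x of tab_red in the frame of drying_rack between 0.015 and 0.045 m and x of saucer_red in the frame of serving_rack between -0.042 and -0.018 m) or (x of tab_red in the frame of drying_rack between -0.045 and -0.015 m and x of saucer_red in the frame of serving_rack between 0.018 and 0.042 m) or (x of tab_red in the frame of drying_rack between -0.105 and -0.075 m and x of saucer_red in the frame of serving_rack between 0.078 and 0.102 m)) and y of saucer_red in the frame of serving_rack between -0.012 and 0.012 m and z of saucer_red in the frame of serving_rack between 0.057 and 0.073 m and angle between saucer_red's own x axis and vertical between 1.3108 and 1.8308 rad and contact force between the fingers and saucer_red below 0.05 N and ((x of tab_green in the frame of drying_rack between 0.075 and 0.105 m and x of saucer_green in the frame of serving_rack between -0.102 and -0.078 m) or (x of tab_green in the frame of drying_rack between 0.015 and 0.045 m and x of saucer_green in the frame of serving_rack between -0.042 and -0.018 m) or (x of tab_green in the frame of drying_rack between -0.045 and -0.015 m and x of saucer_green in the frame of serving_rack between 0.018 and 0.042 m) or (x of tab_green in the frame of drying_rack between -0.105 and -0.075 m and x of saucer_green in the frame of serving_rack between 0.078 and 0.102 m)) and y of saucer_green in the frame of serving_rack between -0.012 and 0.012 m and z of saucer_green in the frame of serving_rack between 0.057 and 0.073 m and angle between saucer_green's own x axis and vertical between 1.3108 and 1.8308 rad and contact force between the fingers and saucer_green below 0.05 N and ((x of tab_yellow in the frame of drying_rack between 0.075 and 0.105 m and x of saucer_yellow in the frame of serving_rack between -0.102 and -0.078 m) or (x of tab_yellow in the frame of drying_rack between 0.015 and 0.045 m and x of saucer_yellow in the frame of serving_rack between -0.042 and -0.018 m) or (x of tab_yellow in the frame of drying_rack between -0.045 and -0.015 m and x of saucer_yellow in the frame of serving_rack between 0.018 and 0.042 m) or (x of tab_yellow in the frame of drying_rack between -0.105 and -0.075 m and x of saucer_yellow in the frame of serving_rack between 0.078 and 0.102 m)) and y of saucer_yellow in the frame of serving_rack between -0.012 and 0.012 m and z of saucer_yellow in the frame of serving_rack between 0.057 and 0.073 m and angle between saucer_yellow's own x axis and vertical between 1.3108 and 1.8308 rad and contact force between the fingers and saucer_yellow below 0.05 N); the robot touches nothing.
It fails at once if the cezve is pushed more than 20 mm or tipped (distance of cezve from where it was at the start of the episode above 0.02 m or angle between cezve's own z axis and vertical above 0.35 rad).
It fails at once if the cup is pushed more than 20 mm or tipped (distance of cup from where it was at the start of the episode above 0.02 m or angle between cup's own z axis and vertical above 0.35 rad).
It fails at once if the lokum dish is pushed more than 20 mm or tipped (distance of lokum_dish from where it was at the start of the episode above 0.02 m or angle between lokum_dish's own z axis and vertical above 0.35 rad).
It fails at once if a saucer falls freely (over 0.8 m/s, a drop of about 33 mm) ((linear speed of saucer_blue above 0.8 m/s and contact force between the fingers and saucer_blue below 0.05 N) or (linear speed of saucer_red above 0.8 m/s and contact force between the fingers and saucer_red below 0.05 N) or (linear speed of saucer_green above 0.8 m/s and contact force between the fingers and saucer_green below 0.05 N) or (linear speed of saucer_yellow above 0.8 m/s and contact force between the fingers and saucer_yellow below 0.05 N)).
It also fails if it takes over 122 s, if anything falls off the work surface, if the arm or the gripper's body presses on something with over 40 N, if the wrist force passes 120 N, or if a joint passes its speed limit or range.

## Working session

There is one attempt and no reset: what is moved stays moved. The work goes in short steps, Python scripts to look and compute and a shell command to move; the robot and the scene stay as the last step left them, time stands still between calls to the robot, and variables do not carry over. Pictures are saved under pics/ and viewed, at most 14 in all, crops included, and the job is handed in when it is done.

```bash
mkdir -p pics; ls
cat > h.py <<'E'
import numpy as np, cv2
from plant import r, optics
from scipy.spatial.transform import Rotation as R
def T_cam(name,cal,st=None):
    if name!='wrist': return np.array(cal['cam_to_world'])
    T=np.eye(4);T[:3,:3]=R.from_quat(st['eef_rot']).as_matrix();T[:3,3]=st['tool_pos']
    return T@np.array(cal['tool_from_camera'])
def snap(name,fn=None):
    st=r.get_state();img,d=optics.snapshot(name);cal=optics.calibration(name)
    if fn: cv2.imwrite('pics/'+fn,img)
    return img,d,cal,T_cam(name,cal,st)
def cloud(img,d,cal,T):
    h,w=d.shape;f=h/2/np.tan(np.radians(cal['vfov'])/2)
    K=np.array([[f,0,cal['cx']],[0,f,cal['cy']],[0,0,1.]])
    u,v=np.meshgrid(np.arange(w),np.arange(h))
    p=cv2.undistortPoints(np.stack([u,v],-1).reshape(-1,1,2).astype(float),K,np.array([cal['k1'],0,0,0.])).reshape(h,w,2)
    P=np.stack([p[...,0]*d,-p[...,1]*d,-d],-1)
    W=P@T[:3,:3].T+T[:3,3]; W[d<=0]=np.nan
    return W
E
python3 - <<'E'
from h import *
a=snap('top','top0.png');b=snap('side','side0.png');c=snap('wrist','w0.png')
cv2.imwrite('pics/all0.png',cv2.resize(np.vstack([np.hstack([a[0],b[0]])]),(800,300)))
np.savez('s0.npz',ti=a[0],td=a[1],si=b[0],sd=b[1])
for x in(a,b):print(x[2])
s=r.get_state();print(s['clock'],s['tool_pos'],s['eef_rot'],s['opening'])
E
```

```text
pics
{'vfov': 44.09694174591975, 'cx': 255.88096270615418, 'cy': 195.01106569089833, 'k1': -0.03245993814695239, 'cam_to_world': array([[ 0.01761571,  0.97868393, -0.20461537,  0.31070087],
       [-0.99983621,  0.01639266, -0.00767098,  0.06448369],
       [-0.00415327,  0.20471699,  0.9788124 ,  1.24121862],
       [ 0.        ,  0.        ,  0.        ,  1.        ]])}
{'vfov': 44.67751533195246, 'cx': 259.4159522133366, 'cy': 193.91318402592304, 'k1': -0.10053691322996157, 'cam_to_world': array([[ 0.94225527,  0.17330924, -0.28656397,  0.17286509],
       [-0.33451854,  0.44648219, -0.82991024, -1.01181182],
       [-0.01588541,  0.87784826,  0.47867535,  0.69144703],
       [ 0.        ,  0.        ,  0.        ,  1.        ]])}
0.15 [0.23445651 0.57886653 0.23812524] [ 1.91189694e-01  9.81552884e-01 -6.55198035e-04 -8.90779074e-05] 0.9997023258128793
```

View pics/top0.png

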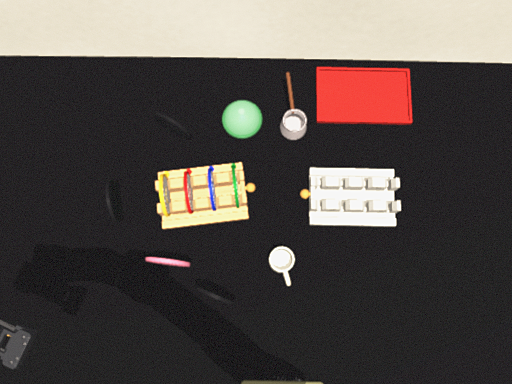

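View pics/side0.png

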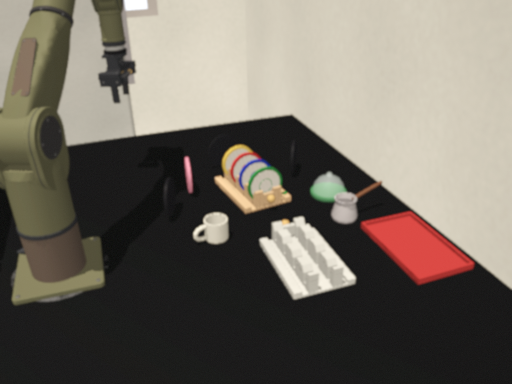

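The top view shows the drying rack at px (203,195) with its knob at (250,187). From the knob the saucers run green (236), blue (211), red (187), yellow (165). The serving rack is at (352,197) with its knob at (304,194).

Look-alikes are the black discs at (172,124), (113,200) and (215,290), and the pink one at (167,262). I choose only the four white discs standing in the wooden rack.

```bash
cat > m.py <<'E'
from h import *
def main():
    D=np.load('s0.npz')
    for n,i,d in(('top',D['ti'],D['td']),('side',D['si'],D['sd'])):
        cal=optics.calibration(n);W=cloud(i,d,cal,np.array(cal['cam_to_world']))
        hsv=cv2.cvtColor(i,cv2.COLOR_BGR2HSV);H,S,V=[hsv[...,k].astype(int) for k in range(3)]
        print(n)
        bx={'top':(150,155,260,235),'side':(205,135,300,215)}[n]
        m0=np.zeros(d.shape,bool);m0[bx[1]:bx[3],bx[0]:bx[2]]=1
        for c,(lo,hi) in dict(green=(45,85),blue=(100,130),red=(0,6),yellow=(25,32)).items():
            m=m0&(((H>=lo)&(H<=hi))|((c=='red')&(H>174)))&(S>150)&(V>60)&(W[...,2]>.07)&(W[...,2]<.14)
            P=W[m]
            if len(P)<5: print(c,len(P));continue
            v,u=np.where(m);print(c,len(P),'px',u.mean().round(),v.mean().round(),'mean',P.mean(0).round(4),'zmax',np.percentile(P[:,2],97).round(4),'x',np.percentile(P[:,0],[2,98]).round(3))
            if n=='top':
                q=np.polyfit(P[:,0],P[:,1],1);print('   dy/dx',q[0].round(3))
        # racks
        for nm,b in (('dry',bx),('serv',{'top':(295,160,410,235),'side':(255,210,360,300)}[n])):
            mm=np.zeros(d.shape,bool);mm[b[1]:b[3],b[0]:b[2]]=1
            for z0,z1 in((.010,.026),(.050,.066)):
                P=W[mm&(W[...,2]>z0)&(W[...,2]<z1)]
                rc=cv2.minAreaRect((P[:,:2]*1000).astype(np.float32));print(nm,z0,len(P),'z',np.median(P[:,2]).round(4),rc)
            m=mm&(H>=11)&(H<=22)&(S>190)&(V>100)&(W[...,2]>.015);P=W[m]
            if nm=='serv' or 1:
                print(' knob?',len(P),np.median(P,0).round(4) if len(P) else '')
        m=(W[...,2]>.02)&(W[...,2]<.3)
        if n=='top':
            nl,l,s,ce=cv2.connectedComponentsWithStats(m.astype(np.uint8))
            for k in range(1,nl):
                if s[k,4]>25:
                    P=W[l==k];print('blob',ce[k].round(),P.min(0).round(3),P.max(0).round(3))
main()
E
python3 m.py; python3 -c "
import cv2,numpy as np
a=cv2.imread('pics/top0.png')[150:240,145:265];b=cv2.imread('pics/top0.png')[150:240,290:410]
cv2.imwrite('pics/c0.png',cv2.resize(np.vstack([a,b]),None,fx=3.3,fy=3.3,interpolation=2))"
```

```text
top
green 73 px 235.0 186.0 mean [0.5698 0.1256 0.1086] zmax 0.1208 x [0.526 0.624]
   dy/dx 0.146
blue 91 px 211.0 188.0 mean [0.5622 0.1847 0.1081] zmax 0.1205 x [0.518 0.613]
   dy/dx 0.135
red 122 px 186.0 191.0 mean [0.5539 0.2441 0.1069] zmax 0.1212 x [0.509 0.608]
   dy/dx 0.136
yellow 110 px 162.0 196.0 mean [0.5415 0.3029 0.1089] zmax 0.1218 x [0.502 0.593]
   dy/dx 0.134
dry 0.01 1503 z 0.0173 ((565.4454345703125, 216.35284423828125), (153.42160034179688, 224.9796905517578), 7.399918079376221)
dry 0.05 1185 z 0.0573 ((565.496337890625, 206.91336059570312), (109.53449249267578, 242.7248992919922), 8.00595474243164)
 knob? 11 [0.5973 0.3079 0.0591]
serv 0.01 1916 z 0.0172 ((568.4531860351562, -178.86924743652344), (227.26467895507812, 151.11505126953125), 89.53361511230469)
serv 0.05 1119 z 0.0568 ((567.5979614257812, -169.82473754882812), (85.14820098876953, 250.5932159423828), 0.20183441042900085)
 knob? 0 
blob [292. 114.] [ 0.727 -0.056  0.02 ] [0.888 0.01  0.085]
blob [241. 117.] [0.734 0.072 0.02 ] [0.825 0.162 0.076]
blob [171. 125.] [0.712 0.252 0.021] [0.767 0.349 0.
[... 848 characters left out ...]
1049] zmax 0.1181 x [0.594 0.633]
blue 41 px 255.0 165.0 mean [0.5732 0.1813 0.1048] zmax 0.1162 x [0.525 0.618]
red 60 px 244.0 158.0 mean [0.5577 0.2397 0.1042] zmax 0.1181 x [0.513 0.608]
yellow 0
dry 0.01 688 z 0.0185 ((567.3378295898438, 242.31640625), (320.5489501953125, 283.80426025390625), 63.90952682495117)
dry 0.05 503 z 0.0579 ((585.75, 213.42025756835938), (451.208251953125, 292.83123779296875), 76.40953063964844)
 knob? 0 
serv 0.01 1592 z 0.0179 ((644.4585571289062, -150.11959838867188), (298.4793395996094, 300.122314453125), 89.82286071777344)
serv 0.05 1077 z 0.0575 ((571.2421264648438, -175.582275390625), (87.05133819580078, 245.96897888183594), 0.10343039780855179)
 knob? 0
```

View pics/c0.png

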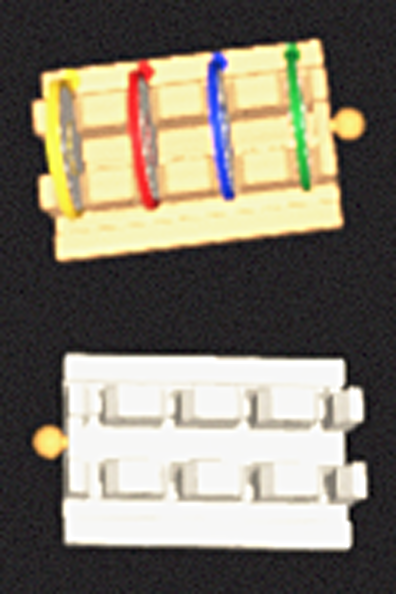

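The crop confirms it: the four white discs stand in the wooden rack, each with its coloured tab at its far end. The order from the knob is green, blue, red, yellow. I now swing the tool to the rack's heading and move over green.

```bash
python3 -m pendant '[[0,0,0,0,0,-0.033],[0,0,0,0,0,-0.033],[0,0,0,0,0,-0.033],[0,0,0,0,0,-0.033],[0,0,0,0,0,-0.033]]' -0.3 20
python3 -m pendant '[[-0.5,-0.9,0,0,0,0],[-0.5,-0.9,0,0,0,0],[-0.5,-0.9,0,0,0,0],[-0.5,-0.9,0,0,0,0],[-0.5,-0.9,0,0,0,0]]'
python3 -m pendant '[[-0.5,-0.9,0,0,0,0],[-0.5,-0.9,0,0,0,0],[-0.5,-0.9,0,0,0,0],[-0.5,-0.9,0,0,0,0],[-0.5,-0.9,0,0,0,0]]'
python3 -m pendant '[[-0.5,-0.9,0,0,0,0],[-0.5,-0.9,0,0,0,0],[-0.5,-0.9,0,0,0,0],[-0.5,-0.9,0,0,0,0],[0,0,0,0,0,0]]'
cat > go.py <<'E'
import sys
from h import *
# usage: go.py X Y Z theta_deg(tool y heading) -> remaining shift in tool axes in units of 25mm, turn unit pi
t=np.array(list(map(float,sys.argv[1:4])));s=r.get_state();M=R.from_quat(s['eef_rot']).as_matrix()
th=np.degrees(np.arctan2(M[1,1],M[0,1]))
print('clk %.2f'%s['clock'],'pos',np.round(s['tool_pos'],4),'th %.2f'%th,'tilt z',M[:,2].round(3),'shift/25mm',(M.T@(t-s['tool_pos'])/.025).round(2),'turn z',round(-(float(sys.argv[4])-th)/180,4),'open %.3f'%s['opening'],'F',np.round(s['contact_force'],1),'ff',np.round(s['finger_force'],1))
E
python3 go.py 0.577 0.127 0.24 97.6
python3 - <<'E'
from h import *
a=snap('wrist','w1.png');np.savez('w1.npz',i=a[0],d=a[1],T=a[3]);print(a[2])
E
```

```text
clock: 0.57
tool_pos: [0.2346, 0.579, 0.2384]
eef_rot: [-0.069, 0.998, -0.0, -0.0]
contact_force: [0.4, 0.4, -0.4]
opening: 0.644
finger_force: 0.0
clock: 0.98
tool_pos: [0.3121, 0.4749, 0.2385]
eef_rot: [-0.067, 0.998, -0.0, -0.0]
contact_force: [1.4, 0.8, -0.1]
opening: 0.349
finger_force: 0.0
clock: 1.4
tool_pos: [0.389, 0.3717, 0.2386]
eef_rot: [-0.067, 0.998, -0.0, -0.0]
contact_force: [0.6, 0.2, -0.3]
opening: 0.352
finger_force: 0.0
clock: 1.82
tool_pos: [0.4537, 0.2843, 0.2381]
eef_rot: [-0.062, 0.998, -0.002, 0.001]
contact_force: [0.5, -0.2, -0.4]
opening: 0.351
finger_force: 0.0
clk 1.82 pos [0.4537 0.2843 0.2381] th 97.15 tilt z [ 0.001 -0.005 -1.   ] shift/25mm [-4.11 -6.86 -0.04] turn z -0.0025 open 0.351 F [ 0.5 -0.2 -0.4] ff 0.0
{'vfov': 67.84785783349585, 'cx': 253.17991721493595, 'cy': 192.24551729719784, 'k1': 0.021805787267753073, 'tool_from_camera': array([[-4.39955681e-04,  9.54331144e-01,  2.98750523e-01,
         7.59102763e-02],
       [ 9.99999717e-01,  2.37329682e-04,  7.14524100e-04,
        -1.10329940e-03],
       [ 6.10990235e-04,  2.98750753e-01, -9.54330977e-01,
        -1.45437259e-01],
       [ 0.00000000e+00,  0.00000000e+00,  0.00000000e+00,
         1.00000000e+00]])}
```

View pics/w1.png

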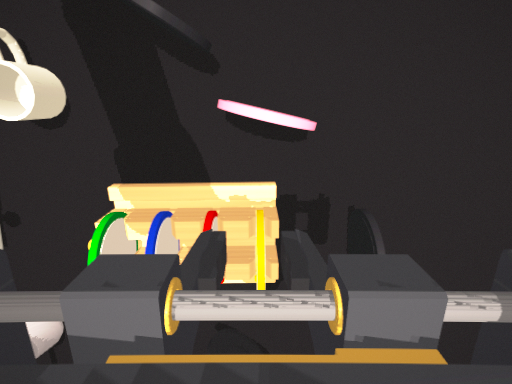

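The wrist view shows the saucers at columns 110, 160, 210 and 262. The pink and black look-alikes stand apart from the rack. I continue to green.

```bash
python3 -m pendant '[[-0.41,-0.7,0,0,0,-0.0025],[-0.41,-0.7,0,0,0,0],[-0.41,-0.7,0,0,0,0],[-0.41,-0.7,0,0,0,0],[-0.41,-0.7,0,0,0,0]]'
python3 -m pendant '[[-0.41,-0.7,0,0,0,0],[-0.41,-0.7,0,0,0,0],[-0.41,-0.7,0,0,0,0],[-0.41,-0.7,0,0,0,0],[0,0,0,0,0,0]]' | tail -1
python3 go.py 0.577 0.127 0.24 97.6
cat > lk.py <<'E'
from h import *
import sys
i,d,cal,T=snap('wrist',sys.argv[1]);W=cloud(i,d,cal,T)
hsv=cv2.cvtColor(i,cv2.COLOR_BGR2HSV);H,S,V=[hsv[...,k].astype(int) for k in range(3)]
for c,(lo,hi) in dict(green=(45,85),blue=(100,130),red=(0,6),yellow=(25,32)).items():
    m=(((H>=lo)&(H<=hi))|((c=='red')&(H>174)))&(S>150)&(V>60)&(W[...,2]>.03)&(W[...,2]<.22)&(W[...,0]>.4)&(W[...,0]<.72)
    P=W[m]
    if len(P)>20:
        v,u=np.where(m);q=np.polyfit(P[:,0],P[:,1],1);print(c,len(P),u.mean().round(),v.mean().round(),P.mean(0).round(4),'x',np.percentile(P[:,0],[1,99]).round(4),'z',np.percentile(P[:,2],[3,97]).round(4),'y=%.4fx+%.4f'%tuple(q),'y@.57 %.4f'%np.polyval(q,.57))
E
python3 lk.py w2.png
```

```text
clock: 2.28
tool_pos: [0.5127, 0.2117, 0.2387]
eef_rot: [-0.072, 0.997, 0.001, -0.0]
contact_force: [-0.3, 0.1, 0.6]
opening: 0.352
finger_force: 0.0
finger_force: 0.0
clk 2.70 pos [0.5656 0.1441 0.2383] th 97.82 tilt z [ 0.001 -0.002 -1.   ] shift/25mm [-0.36 -0.74 -0.07] turn z 0.0012 open 0.351 F [0.3 0.1 0.4] ff 0.0
green 716 234.0 183.0 [0.5694 0.1235 0.1078] x [0.5281 0.6252] z [0.0748 0.1192] y=0.1417x+0.0428 y@.57 0.1236
blue 802 293.0 183.0 [0.562  0.1822 0.1065] x [0.5202 0.623 ] z [0.0706 0.1193] y=0.1335x+0.1072 y@.57 0.1832
red 1198 350.0 184.0 [0.5565 0.2411 0.1013] x [0.5122 0.6172] z [0.0517 0.119 ] y=0.1315x+0.1680 y@.57 0.2429
yellow 648 413.0 183.0 [0.5441 0.2976 0.111 ] x [0.5084 0.586 ] z [0.0896 0.1193] y=-0.0536x+0.3267 y@.57 0.2962
```

View pics/w2.png

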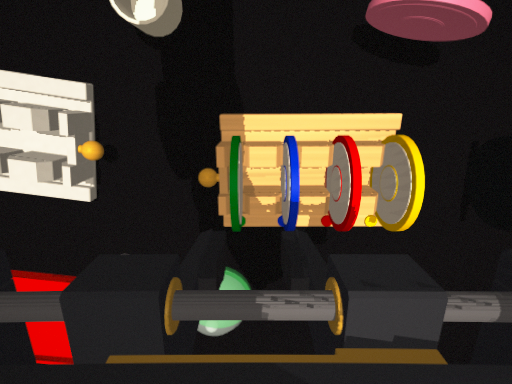

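The clear close view shows green at px (234,183), blue at 293, red at 350 and yellow at 413, each with its tab beside it. I align over green and descend.

```bash
python3 -m pendant '[[-0.18,-0.42,0,0,0,0],[-0.18,-0.42,0,0,0,0],[0,0,0.8,0,0,0],[0,0,0.8,0,0,0],[0,0,0,0,0,0]]' -0.3 20| tail -1
python3 go.py 0.577 0.1245 0.092 97.8; python3 lk.py w3.png
```

```text
finger_force: 0.0
clk 3.17 pos [0.5731 0.1269 0.1956] th 98.14 tilt z [-0.006 -0.002 -1.   ] shift/25mm [-0.17 -0.11  4.14] turn z 0.0019 open 0.352 F [ 0.5 -0.  -0.5] ff 0.0
green 936 251.0 191.0 [0.5686 0.1229 0.1088] x [0.5286 0.6227] z [0.0779 0.1192] y=0.1377x+0.0446 y@.57 0.1231
blue 1227 320.0 190.0 [0.5596 0.1813 0.1064] x [0.5203 0.6133] z [0.0651 0.1192] y=0.1445x+0.1005 y@.57 0.1828
red 1843 386.0 193.0 [0.5565 0.2404 0.1004] x [0.5122 0.6172] z [0.0504 0.119 ] y=0.1299x+0.1681 y@.57 0.2422
yellow 915 464.0 192.0 [0.5438 0.2977 0.1107] x [0.5089 0.5861] z [0.0882 0.119 ] y=-0.0700x+0.3358 y@.57 0.2959
```

```bash
python3 -m pendant '[[-0.15,-0.12,0.8,0,0,0],[0,0,0.85,0,0,0],[0,0,0.85,0,0,0],[0,0,0.85,0,0,0],[0,0,0.7,0,0,0]]' | tail -1
python3 -m pendant '[[0,0,0,0,0,0],[0,0,0,0,0,0]]'|tail -1
python3 go.py 0.576 0.124 0.092 97.8
```

```text
finger_force: 0.0
finger_force: 0.0
clk 3.80 pos [0.5796 0.1259 0.098 ] th 98.14 tilt z [-0.  0. -1.] shift/25mm [ 0.15 -0.06  0.24] turn z 0.0019 open 0.348 F [0.7 1.5 0.5] ff 0.0
```

```bash
python3 -m pendant '[[0.15,-0.06,0.3,0,0,0],[0,0,0,0,0,0],[0,0,0,0,0,0]]'|tail -1
python3 go.py 0.576 0.124 0.090 97.8
python3 -m pendant '[[0,0,0,0,0,0],[0,0,0,0,0,0],[0,0,0,0,0,0],[0,0,0,0,0,0],[0,0,0,0,0,0]]' -1 20
python3 -m pendant '[[0,0,-0.2,0,0,0],[0,0,-0.4,0,0,0],[0,0,-0.4,0,0,0],[0,0,-0.4,0,0,0],[0,0,0,0,0,0]]'
python3 go.py 0.567 -0.269 0.19 90
```

```text
finger_force: 0.0
clk 4.05 pos [0.576  0.1233 0.0908] th 98.10 tilt z [ 0.001  0.    -1.   ] shift/25mm [-0.    0.03  0.03] turn z 0.0017 open 0.350 F [ 0.4 -0.1  0.2] ff 0.0
clock: 4.47
tool_pos: [0.5761, 0.1237, 0.0902]
eef_rot: [-0.071, 0.997, 0.0, 0.0]
contact_force: [-0.2, 0.6, 1.2]
opening: 0.089
finger_force: 19.9
clock: 4.88
tool_pos: [0.5774, 0.1238, 0.1276]
eef_rot: [-0.07, 0.998, 0.0, 0.002]
contact_force: [0.1, -0.4, -1.6]
opening: 0.087
finger_force: 19.9
clk 4.88 pos [0.5774 0.1238 0.1276] th 98.08 tilt z [ 0.004  0.001 -1.   ] shift/25mm [  2.61 -15.5   -2.51] turn z 0.0449 open 0.087 F [ 0.1 -0.4 -1.6] ff 19.9
```

```bash
python3 -m pendant '[[0,0,-0.8,0,0,0],[0,0,-0.8,0,0,0],[0,0,-0.8,0,0,0.022],[0,-0.3,-0.2,0,0,0.022],[0,-0.6,0,0,0,0]]' | tail -1
python3 -m pendant '[[0,-0.8,0,0,0,0],[0,-0.9,0,0,0,0],[0,-0.9,0,0,0,0],[0,-0.9,0,0,0,0],[0,-0.9,0,0,0,0]]' | tail -1
python3 -m pendant '[[0,-0.9,0,0,0,0],[0,-0.9,0,0,0,0],[0,-0.8,0,0,0,0],[0,-0.6,0,0,0,0],[0,-0.3,0,0,0,0]]' | tail -1
python3 -m pendant '[[0,0,0,0,0,0],[0,0,0,0,0,0]]'|tail -1
python3 go.py 0.567 -0.269 0.18 90
```

```text
finger_force: 19.9
finger_force: 19.9
finger_force: 19.9
finger_force: 19.9
clk 6.30 pos [ 0.5771 -0.0959  0.1901] th 90.18 tilt z [ 0.     0.001 -1.   ] shift/25mm [ 0.43 -6.92  0.4 ] turn z 0.001 open 0.090 F [ 0.4 -0.3 -1.2] ff 19.9
```

```bash
python3 -m pendant '[[0.1,-0.8,0,0,0,0],[0.1,-0.9,0,0,0,0],[0.1,-0.9,0,0,0,0],[0.1,-0.4,0,0,0,0],[0,0,0,0,0,0]]' | tail -1
cat > rk.py <<'E'
from h import *
import sys
i,d,cal,T=snap('wrist',sys.argv[1]);W=cloud(i,d,cal,T)
ok=(W[...,0]>.45)&(W[...,0]<.68)&(W[...,1]<-.03)&(W[...,1]>-.33)
for z0,z1 in((.012,.024),(.054,.062)):
    m=(ok&(W[...,2]>z0)&(W[...,2]<z1)).astype(np.uint8);P=W[m>0]
    print(z0,len(P),'zmed',np.median(P[:,2]).round(4),cv2.minAreaRect((P[:,:2]*1000).astype(np.float32)))
nl,l,s,ce=cv2.connectedComponentsWithStats(m)
for k in range(1,nl):
    if s[k,4]>60:
        P=W[l==k];lo,hi=np.percentile(P,[2,98],axis=0);print('post',ce[k].round(),lo.round(4),hi.round(4),'mid',((lo+hi)/2)[:2].round(4))
E
python3 rk.py w4.png; python3 go.py 0.567 -0.269 0.18 90
```

```text
finger_force: 19.9
0.012 7477 zmed 0.0175 ((572.0442504882812, -182.75039672851562), (226.61099243164062, 152.2693328857422), 89.74639129638672)
0.054 5304 zmed 0.0574 ((572.5078735351562, -182.42919921875), (227.61529541015625, 84.23683166503906), 89.76837921142578)
post [136. 157.] [ 0.5308 -0.2957  0.0543] [ 0.5536 -0.2847  0.059 ] mid [ 0.5422 -0.2902]
post [185. 157.] [ 0.5308 -0.2592  0.0545] [ 0.5536 -0.2248  0.059 ] mid [ 0.5422 -0.242 ]
post [241. 157.] [ 0.5307 -0.1989  0.0545] [ 0.5542 -0.165   0.059 ] mid [ 0.5425 -0.182 ]
post [306. 158.] [ 0.5308 -0.1392  0.0546] [ 0.5545 -0.1055  0.0588] mid [ 0.5427 -0.1224]
post [355. 158.] [ 0.5311 -0.08    0.0544] [ 0.5545 -0.0691  0.0588] mid [ 0.5428 -0.0746]
post [143. 214.] [ 0.5902 -0.2959  0.0544] [ 0.6138 -0.2849  0.0587] mid [ 0.602  -0.2904]
post [189. 214.] [ 0.5901 -0.2584  0.0543] [ 0.6138 -0.2248  0.0589] mid [ 0.602  -0.2416]
post [237. 214.] [ 0.5903 -0.1993  0.0544] [ 0.614  -0.1843  0.059 ] mid [ 0.6021 -0.1918]
post [303. 214.] [ 0.5907 -0.1392  0.0546] [ 0.6139 -0.1057  0.0588] mid [ 0.6023 -0.1225]
post [349. 214.] [ 0.5908 -0.0802  0.0543] [ 0.6139 -0.0691  0.0588] mid [ 0.6024 -0.0747]
clk 6.77 pos [ 0.5672 -0.171   0.1899] th 90.15 tilt z [-0.     0.001 -1.   ] shift/25mm [ 0.02 -3.92  0.39] turn z 0.0008 open 0.087 F [ 0.1 -0.3 -0.7] ff 19.9
```

View pics/w4.png

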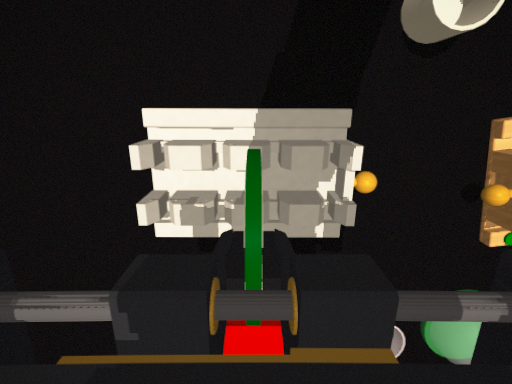

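The green saucer hangs upright at column 253, and the serving slots are sharp between the posts. The wrist fit puts the serving centre at (0.572, -0.182), so the slots are at y = -0.272, -0.212, -0.152 and -0.0925. I move to the far slot and start lowering.

```bash
python3 lk.py a.png; python3 -m pendant '[[-0.05,-0.8,0,0,0,0],[-0.05,-0.9,0,0,0,0],[-0.05,-0.9,0,0,0,0],[0,-0.9,0,0,0,0],[0,-0.5,0,0,0,0]]' | tail -1
python3 -m pendant '[[0,0,0.5,0,0,0],[0,0,0.5,0,0,0],[0,0,0,0,0,0],[0,0,0,0,0,0]]'|tail -1
python3 go.py 0.572 -0.272 0.0905 89.9; python3 lk.py w5.png
```

```text
green 2203 253.0 224.0 [ 0.5474 -0.1722  0.2059] x [0.5187 0.6075] z [0.1734 0.2187] y=-0.0019x+-0.1711 y@.57 -0.1722
finger_force: 19.9
finger_force: 19.9
clk 7.57 pos [ 0.5713 -0.269   0.164 ] th 90.36 tilt z [-0.002  0.002 -1.   ] shift/25mm [-0.03 -0.13  2.94] turn z 0.0025 open 0.088 F [ 0.6 -0.1 -1.2] ff 19.9
green 2191 253.0 225.0 [ 0.5518 -0.2702  0.1803] x [0.5227 0.6116] z [0.1487 0.1928] y=0.0023x+-0.2715 y@.57 -0.2702
```

```bash
python3 -m pendant '[[0,-0.09,0.5,0,0,0.0025],[0,0,0.5,0,0,0],[0,0,0.5,0,0,0],[0,0,0.5,0,0,0],[0,0,0.3,0,0,0]]' | tail -1
python3 -m pendant '[[0,0,0,0,0,0],[0,0,0,0,0,0]]'|tail -1
python3 go.py 0.572 -0.271 0.0905 89.9
```

```text
finger_force: 20.0
finger_force: 20.0
clk 8.20 pos [ 0.5709 -0.2733  0.1065] th 89.75 tilt z [-0.002  0.001 -1.   ] shift/25mm [-0.05  0.09  0.64] turn z -0.0008 open 0.087 F [-0.3  0.8 -0.8] ff 20.0
```

```bash
python3 -m pendant '[[0,0.06,0.2,0,0,0],[0,0,0.2,0,0,0],[0,0,0.2,0,0,0],[0,0,0,0,0,0]]'|tail -1
python3 go.py 0.572 -0.271 0.0905 89.9
```

```text
finger_force: 20.0
clk 8.53 pos [ 0.5716 -0.2725  0.0926] th 89.72 tilt z [ 0.001 -0.    -1.   ] shift/25mm [-0.01  0.06  0.08] turn z -0.001 open 0.089 F [-0.6  1.6  3.9] ff 20.0
```

```bash
python3 -m pendant '[[0,0.03,0.05,0,0,0],[0,0,0.05,0,0,0],[0,0,0,0,0,0]]'|tail -1
python3 go.py 0.572 -0.272 0.0905 89.9
python3 -m pendant '[[0,0,0,0,0,0],[0,0,0,0,0,0],[0,0,0,0,0,0],[0,0,0,0,0,0]]' -0.35|tail -1
python3 go.py 0.572 -0.272 0.0905 89.9
```

```text
finger_force: 20.0
clk 8.78 pos [ 0.5717 -0.2724  0.0921] th 89.69 tilt z [ 0.001 -0.002 -1.   ] shift/25mm [-0.01  0.02  0.07] turn z -0.0011 open 0.091 F [-3.9  1.3 15.2] ff 20.0
finger_force: 0.0
clk 9.12 pos [ 0.5715 -0.2716  0.0897] th 89.73 tilt z [-0.  0. -1.] shift/25mm [-0.02 -0.02 -0.03] turn z -0.0009 open 0.320 F [ 0.1 -0.5  0.1] ff 0.0
```

```bash
python3 -m pendant '[[0,0,-0.4,0,0,0],[0,0,-0.8,0,0,0],[0,0,-1,0,0,0],[0,0,-1,0,0,0],[0,0,-0.8,0,0,0]]' | tail -1
python3 lk.py w6.png
python3 -m pendant '[[0,0.5,0,0,0,0],[0,0.9,0,0,0,0],[0,1,0,0,0,0],[0,1,0,0,0,0],[0,1,0,0,0,0]]' | tail -1
python3 -m pendant '[[0,1,0,0,0,0],[0,1,0,0,0,0],[0,1,0,0,0,0],[0,1,0,0,0,0],[0,1,0,0,0,0]]' | tail -1
python3 -m pendant '[[0,1,0,0,0,0],[0,1,0,0,0,0],[0,1,0,0,0,0],[0,1,0,0,0,0],[0,1,0,0,0,0]]' | tail -1
python3 -m pendant '[[0,1,0,0,0,-0.0225],[0,1,0,0,0,-0.0225],[0,0.7,0,0,0,0],[0,0,0,0,0,0],[0,0,0,0,0,0]]' | tail -1
python3 go.py 0.567 0.183 0.0905 98; python3 lk.py w7.png
```

```text
finger_force: 0.0
green 978 252.0 183.0 [ 0.5598 -0.2736  0.109 ] x [0.5182 0.6141] z [0.0799 0.1191] y=-0.0050x+-0.2708 y@.57 -0.2737
finger_force: 0.0
finger_force: 0.0
finger_force: 0.0
finger_force: 0.0
clk 11.25 pos [0.5678 0.157  0.1892] th 98.00 tilt z [-0.002 -0.    -1.   ] shift/25mm [-0.12  1.03  3.95] turn z -0.0 open 0.325 F [ 0.4 -1.2  0.1] ff 0.0
blue 936 286.0 185.0 [0.5529 0.1807 0.1064] x [0.5199 0.6206] z [0.0698 0.1193] y=0.1328x+0.1073 y@.57 0.1830
red 1720 354.0 195.0 [0.5554 0.2406 0.1014] x [0.512  0.6174] z [0.0532 0.1191] y=0.1304x+0.1682 y@.57 0.2425
yellow 991 430.0 194.0 [0.5436 0.2973 0.1099] x [0.507  0.5882] z [0.0848 0.1192] y=-0.0538x+0.3265 y@.57 0.2959
```

View pics/w6.png

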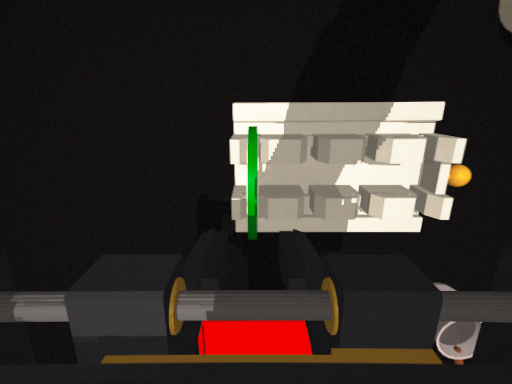

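Green stands upright in the far slot at column 252, top at 0.119 m as it was in the drying rack. Next I descend on blue.

```bash
python3 -m pendant '[[-0.06,0.52,0,0,0,0],[-0.06,0.5,0,0,0,0],[0,0,0.9,0,0,0],[0,0,0.6,0,0,0],[0,0,0,0,0,0]]' | tail -1
python3 go.py 0.567 0.1823 0.0905 98
```

```text
finger_force: 0.0
clk 11.72 pos [0.5669 0.1815 0.1499] th 97.87 tilt z [-0.005 -0.002 -1.   ] shift/25mm [-0.02  0.03  2.38] turn z -0.0007 open 0.327 F [-0.5 -0.5 -1.2] ff 0.0
```

```bash
python3 -m pendant '[[0,0.03,0.8,0,0,0],[0,0,0.8,0,0,0],[0,0,0.7,0,0,0],[0,0,0,0,0,0],[0,0,0,0,0,0]]' | tail -1
python3 go.py 0.567 0.1823 0.0905 98
```

```text
finger_force: 0.0
clk 12.13 pos [0.5685 0.1824 0.0951] th 97.83 tilt z [-0.001 -0.    -1.   ] shift/25mm [0.06 0.   0.18] turn z -0.001 open 0.324 F [ 0.5 -0.1  1. ] ff 0.0
```

```bash
python3 -m pendant '[[0.06,0,0.2,0,0,0],[0,0,0,0,0,0],[0,0,0,0,0,0]]' | tail -1
python3 go.py 0.567 0.1823 0.0905 98
python3 -m pendant '[[0,0,0,0,0,0],[0,0,0,0,0,0],[0,0,0,0,0,0],[0,0,0,0,0,0],[0,0,0,0,0,0]]' -1 20 | tail -2
python3 -m pendant '[[0,0,-0.2,0,0,0],[0,0,-0.4,0,0,0],[0,0,-0.6,0,0,0],[0,0,-0.8,0,0,0],[0,0,-0.8,0,0,0]]' | tail -2
python3 -m pendant '[[0,0,-0.8,0,0,0],[0,0,-0.4,0,0,0.022],[0,-0.3,0,0,0,0.022],[0,-0.6,0,0,0,0],[0,-0.8,0,0,0,0]]' | tail -2
python3 go.py 0.572 -0.211 0.0905 89.8
```

```text
finger_force: 0.0
clk 12.38 pos [0.5675 0.1821 0.0908] th 97.83 tilt z [ 0.001  0.001 -1.   ] shift/25mm [0.02 0.01 0.01] turn z -0.001 open 0.321 F [0.1 0.2 0.2] ff 0.0
opening: 0.087
finger_force: 19.9
opening: 0.087
finger_force: 19.9
opening: 0.087
finger_force: 19.9
clk 13.63 pos [0.5675 0.1405 0.1913] th 90.05 tilt z [ 0.001  0.001 -1.   ] shift/25mm [ -0.16 -14.06   4.02] turn z 0.0014 open 0.087 F [ 0.3 -0.4 -1.5] ff 19.9
```

```bash
python3 -m pendant '[[0,-0.9,0,0,0,0],[0,-0.95,0,0,0,0],[0,-0.95,0,0,0,0],[0,-0.95,0,0,0,0],[0,-0.95,0,0,0,0]]' | tail -1
python3 -m pendant '[[0,-0.95,0,0,0,0],[0,-0.95,0,0,0,0],[0,-0.95,0,0,0,0],[0,-0.95,0,0,0,0],[0,-0.95,0,0,0,0]]' | tail -1
python3 -m pendant '[[0,-0.95,0,0,0,0],[-0.05,-0.9,0,0,0,0],[-0.05,-0.8,0,0,0,0],[-0.05,-0.6,0,0,0,0],[0,-0.3,0,0,0,0]]' | tail -1
python3 -m pendant '[[0,-0.1,0.3,0,0,0],[0,0,0.6,0,0,0],[0,0,0.3,0,0,0],[0,0,0,0,0,0],[0,0,0,0,0,0]]' | tail -1
python3 go.py 0.572 -0.211 0.0925 89.8; python3 lk.py w8.png
```

```text
finger_force: 19.9
finger_force: 19.9
finger_force: 19.9
finger_force: 19.9
clk 15.30 pos [ 0.5705 -0.1868  0.1595] th 90.01 tilt z [-0.001  0.001 -1.   ] shift/25mm [-0.06 -0.97  2.68] turn z 0.0012 open 0.091 F [-0.5  0.1 -0.5] ff 19.9
green 2162 138.0 193.0 [ 0.5585 -0.2722  0.1033] x [0.518  0.6234] z [0.055 0.119] y=0.0012x+-0.2728 y@.57 -0.2722
blue 2240 253.0 226.0 [ 0.552  -0.188   0.1757] x [0.5225 0.6118] z [0.1427 0.1884] y=-0.0039x+-0.1858 y@.57 -0.1881
red 22 240.0 339.0 [ 0.582  -0.1929  0.2161] x [0.5802 0.5836] z [0.2131 0.2179] y=5.2946x+-3.2745 y@.57 -0.2566
yellow 63 393.0 187.0 [ 0.5701 -0.0562  0.0463] x [0.5664 0.5734] z [0.041  0.0485] y=-0.0862x+-0.0071 y@.57 -0.0562
```

```bash
python3 -m pendant '[[-0.03,-0.5,0,0,0,0],[-0.03,-0.47,0,0,0,0],[0,0,0,0,0,0],[0,0,0.4,0,0,0],[0,0,0.4,0,0,0]]' | tail -1
python3 -m pendant '[[0,0,0.4,0,0,0],[0,0,0.4,0,0,0],[0,0,0.3,0,0,0],[0,0,0,0,0,0],[0,0,0,0,0,0]]' | tail -1
python3 go.py 0.572 -0.211 0.0925 89.8
```

```text
finger_force: 19.9
finger_force: 19.9
clk 16.18 pos [ 0.5719 -0.2119  0.1117] th 89.95 tilt z [-0.001  0.001 -1.   ] shift/25mm [-0.    0.03  0.77] turn z 0.0008 open 0.092 F [ 0.2  0.4 -1.1] ff 19.9
```

```bash
python3 -m pendant '[[0,0.03,0.25,0,0,0],[0,0,0.25,0,0,0],[0,0,0.25,0,0,0],[0,0,0.05,0,0,0],[0,0,0,0,0,0]]' | tail -1
python3 go.py 0.572 -0.211 0.0915 89.8
```

```text
finger_force: 20.0
clk 16.60 pos [ 0.5722 -0.2114  0.0929] th 89.92 tilt z [-0. -0. -1.] shift/25mm [0.01 0.02 0.05] turn z 0.0007 open 0.092 F [-2.   0.6  6.5] ff 20.0
```

```bash
python3 -m pendant '[[0,0,0,0,0,0],[0,0,0,0,0,0],[0,0,0,0,0,0],[0,0,0,0,0,0]]' -0.35|tail -1
python3 -m pendant '[[0,0,-0.4,0,0,0],[0,0,-0.8,0,0,0],[0,0,-1,0,0,0],[0,0,-1,0,0,0],[0,0,-0.8,0,0,0]]' | tail -1
python3 lk.py w9.png
python3 -m pendant '[[0,0.5,0,0,0,0],[0,0.9,0,0,0,0],[0,1,0,0,0,0],[0,1,0,0,0,0],[0,1,0,0,0,0]]' | tail -1
python3 -m pendant '[[0,1,0,0,0,0],[0,1,0,0,0,0],[0,1,0,0,0,0],[0,1,0,0,0,0],[0,1,0,0,0,0]]' | tail -1
python3 -m pendant '[[0,1,0,0,0,0],[0,1,0,0,0,0],[0,1,0,0,0,0],[0,1,0,0,0,0],[0,1,0,0,0,0]]' | tail -1
python3 -m pendant '[[0,1,0,0,0,-0.0225],[0,1,0,0,0,-0.0225],[0,1,0,0,0,0],[0,0.5,0,0,0,0],[0,0,0,0,0,0]]' | tail -1
python3 go.py 0.559 0.2417 0.0905 98; python3 lk.py w10.png
```

```text
finger_force: 0.0
finger_force: 0.0
green 1304 182.0 181.0 [ 0.5608 -0.2725  0.1056] x [0.5184 0.6219] z [0.0675 0.1192] y=-0.0038x+-0.2704 y@.57 -0.2726
blue 946 252.0 182.0 [ 0.5604 -0.2134  0.1091] x [0.5184 0.6142] z [0.0801 0.1193] y=-0.0020x+-0.2122 y@.57 -0.2134
yellow 169 402.0 174.0 [ 0.5702 -0.0557  0.0456] x [0.5639 0.577 ] z [0.042  0.0479] y=-0.0719x+-0.0146 y@.57 -0.0557
finger_force: 0.0
finger_force: 0.0
finger_force: 0.0
finger_force: 0.0
clk 19.07 pos [0.5636 0.2403 0.1919] th 98.36 tilt z [-0.002  0.003 -1.   ] shift/25mm [0.17 0.07 4.06] turn z 0.002 open 0.323 F [-1.   0.1 -0.1] ff 0.0
red 999 258.0 186.0 [0.5532 0.2418 0.1084] x [0.5119 0.6083] z [0.0776 0.1193] y=0.1454x+0.1613 y@.57 0.2442
yellow 1039 320.0 179.0 [0.5405 0.2906 0.1051] x [0.5037 0.5962] z [0.0465 0.1192] y=-0.6888x+0.6630 y@.57 0.2703
```

Blue is seated, with its top at 0.119. Next is red.

```bash
python3 -m pendant '[[0.17,0.1,0,0,0,0],[0,0,0.8,0,0,0],[0,0,0.8,0,0,0],[0,0,0,0,0,0],[0,0,0,0,0,0]]' | tail -1
python3 go.py 0.559 0.2425 0.0905 98
```

```text
finger_force: 0.0
clk 19.53 pos [0.561  0.235  0.1518] th 97.88 tilt z [-0.002 -0.003 -1.   ] shift/25mm [0.03 0.32 2.45] turn z -0.0007 open 0.324 F [ 0.3 -0.1  0.4] ff 0.0
```

```bash
python3 -m pendant '[[0.03,0.3,0.5,0,0,0],[0,0,0.5,0,0,0],[0,0,0.5,0,0,0],[0,0,0,0,0,0],[0,0,0,0,0,0]]' | tail -1
python3 go.py 0.559 0.2425 0.0905 98
```

```text
finger_force: 0.0
clk 19.95 pos [0.5589 0.2443 0.1139] th 98.02 tilt z [-0.002 -0.001 -1.   ] shift/25mm [ 0.   -0.07  0.94] turn z 0.0001 open 0.322 F [ 0.7  0.5 -0.2] ff 0.0
```

```bash
python3 -m pendant '[[0,-0.05,0.5,0,0,0],[0,0,0.45,0,0,0],[0,0,0,0,0,0],[0,0,0,0,0,0]]' | tail -1
python3 go.py 0.559 0.2425 0.0905 98
python3 -m pendant '[[0,0,0,0,0,0],[0,0,0,0,0,0],[0,0,0,0,0,0],[0,0,0,0,0,0],[0,0,0,0,0,0]]' -1 20 | tail -2
python3 -m pendant '[[0,0,-0.2,0,0,0],[0,0,-0.4,0,0,0],[0,0,-0.6,0,0,0],[0,0,-0.8,0,0,0],[0,0,-0.8,0,0,0]]' | tail -2
python3 -m pendant '[[0,0,-0.8,0,0,0],[0,0,-0.4,0,0,0.022],[0,-0.3,0,0,0,0.022],[0,-0.6,0,0,0,0],[0,-0.8,0,0,0,0]]' | tail -2
python3 go.py 0.572 -0.151 0.0925 89.8
```

```text
finger_force: 0.0
clk 20.28 pos [0.5592 0.243  0.0903] th 98.01 tilt z [-0.002 -0.001 -1.   ] shift/25mm [ 0.01 -0.02 -0.01] turn z 0.0001 open 0.324 F [-0.   0.8  1.3] ff 0.0
opening: 0.086
finger_force: 20.0
opening: 0.086
finger_force: 20.0
opening: 0.092
finger_force: 20.0
clk 21.53 pos [0.5599 0.2017 0.1919] th 90.36 tilt z [ 0.001  0.001 -1.   ] shift/25mm [ -0.39 -14.11   3.96] turn z 0.0031 open 0.092 F [ 0.3 -1.1 -1.9] ff 20.0
```

```bash
python3 -m pendant '[[-0.05,-0.95,0,0,0,0.003],[-0.05,-0.95,0,0,0,0],[-0.05,-0.95,0,0,0,0],[-0.05,-0.95,0,0,0,0],[-0.05,-0.95,0,0,0,0]]' | tail -1
python3 -m pendant '[[0,-0.95,0,0,0,0],[0,-0.95,0,0,0,0],[0,-0.95,0,0,0,0],[0,-0.95,0,0,0,0],[0,-0.95,0,0,0,0]]' | tail -1
python3 -m pendant '[[0,-0.95,0,0,0,0],[-0.05,-0.95,0,0,0,0],[-0.05,-0.95,0,0,0,0],[-0.05,-0.9,0,0,0,0],[0,-0.5,0,0,0,0]]' | tail -1
python3 -m pendant '[[0,-0.3,0.3,0,0,0],[0,0,0.6,0,0,0],[0,0,0.3,0,0,0],[0,0,0,0,0,0],[0,0,0,0,0,0]]' | tail -1
python3 go.py 0.572 -0.151 0.0925 89.8; python3 lk.py w11.png
```

```text
finger_force: 20.0
finger_force: 20.0
finger_force: 20.0
finger_force: 20.0
clk 23.20 pos [ 0.5674 -0.1489  0.1607] th 89.69 tilt z [-0.001  0.001 -1.   ] shift/25mm [-0.19 -0.09  2.73] turn z -0.0006 open 0.088 F [-1.  -0.2 -0.9] ff 20.0
green 2679 90.0 199.0 [ 0.5609 -0.2716  0.1011] x [0.5176 0.624 ] z [0.0509 0.119 ] y=0.0116x+-0.2781 y@.57 -0.2715
blue 1720 169.0 194.0 [ 0.5555 -0.2118  0.105 ] x [0.518  0.6213] z [0.062  0.1192] y=-0.0028x+-0.2102 y@.57 -0.2118
red 2357 253.0 224.0 [ 0.5477 -0.15    0.1763] x [0.5181 0.6067] z [0.1435 0.1884] y=-0.0127x+-0.1430 y@.57 -0.1502
yellow 41 386.0 192.0 [ 0.5734 -0.0236  0.0456] x [0.5677 0.5845] z [0.0403 0.048 ] y=10.1069x+-5.8193 y@.57 -0.0584
```

```bash
python3 -m pendant '[[-0.19,-0.08,0,0,0,0],[0,0,0,0,0,0],[0,0,0.4,0,0,0],[0,0,0.4,0,0,0],[0,0,0.4,0,0,0]]' | tail -1
python3 -m pendant '[[0,0,0.4,0,0,0],[0,0,0.3,0,0,0],[0,0,0,0,0,0],[0,0,0,0,0,0]]' | tail -1
python3 go.py 0.572 -0.151 0.0925 89.8
```

```text
finger_force: 20.0
finger_force: 20.0
clk 24.00 pos [ 0.5721 -0.1522  0.1129] th 89.56 tilt z [-0.001  0.    -1.   ] shift/25mm [0.   0.05 0.82] turn z -0.0013 open 0.086 F [ 0.4 -0.2 -1.9] ff 20.0
```

```bash
python3 -m pendant '[[0,0.04,0.25,0,0,-0.001],[0,0,0.25,0,0,0],[0,0,0.25,0,0,0],[0,0,0.1,0,0,0],[0,0,0,0,0,0]]' | tail -1
python3 go.py 0.572 -0.151 0.0915 89.8
```

```text
finger_force: 20.0
clk 24.42 pos [ 0.5721 -0.1512  0.0932] th 89.74 tilt z [-0.001 -0.001 -1.   ] shift/25mm [0.   0.01 0.07] turn z -0.0004 open 0.089 F [-3.7  1.3 10.1] ff 20.0
```

```bash
python3 -m pendant '[[0,0,0,0,0,0],[0,0,0,0,0,0],[0,0,0,0,0,0],[0,0,0,0,0,0]]' -0.35|tail -1
python3 -m pendant '[[0,0,-0.4,0,0,0],[0,0,-0.8,0,0,0],[0,0,-1,0,0,0],[0,0,-1,0,0,0],[0,0,-0.8,0,0,0]]' | tail -1
python3 lk.py w12.png
python3 -m pendant '[[0,0.5,0,0,0,0],[0,0.9,0,0,0,0],[0,1,0,0,0,0],[0,1,0,0,0,0],[0,1,0,0,0,0]]' | tail -1
python3 -m pendant '[[0,1,0,0,0,0],[0,1,0,0,0,0],[0,1,0,0,0,0],[0,1,0,0,0,0],[0,1,0,0,0,0]]' | tail -1
python3 -m pendant '[[0.1,1,0,0,0,0],[0.1,1,0,0,0,0],[0.1,1,0,0,0,0],[0.1,1,0,0,0,0],[0.1,1,0,0,0,0]]' | tail -1
python3 -m pendant '[[0,1,0,0,0,-0.0225],[0,1,0,0,0,-0.0225],[0,0.8,0,0,0,0],[0,0.7,0,0,0,0],[0,0.3,0,0,0,0]]' | tail -1
python3 -m pendant '[[0,0,0,0,0,0],[0,0,0,0,0,0]]' | tail -1
python3 go.py 0.551 0.302 0.0905 98; python3 lk.py w13.png
```

```text
finger_force: 0.0
finger_force: 0.0
green 1765 113.0 181.0 [ 0.5618 -0.2719  0.1018] x [0.5178 0.6236] z [0.0525 0.1191] y=-0.0021x+-0.2707 y@.57 -0.2719
blue 1314 183.0 181.0 [ 0.561  -0.2121  0.1055] x [0.5184 0.6224] z [0.0657 0.1192] y=0.0007x+-0.2125 y@.57 -0.2121
red 988 253.0 181.0 [ 0.5601 -0.1524  0.1088] x [0.5186 0.6143] z [0.0797 0.1192] y=-0.0044x+-0.1500 y@.57 -0.1525
yellow 41 376.0 178.0 [ 0.5739 -0.0223  0.0464] x [0.5676 0.5851] z [0.0414 0.0481] y=9.9110x+-5.7099 y@.57 -0.0606
finger_force: 0.0
finger_force: 0.0
finger_force: 0.0
finger_force: 0.0
finger_force: 0.0
clk 27.05 pos [0.5535 0.3027 0.1918] th 97.87 tilt z [-0.001 -0.002 -1.   ] shift/25mm [ 0.1  -0.01  4.05] turn z -0.0007 open 0.327 F [ 0.  -1.4  0.6] ff 0.0
yellow 980 220.0 176.0 [0.5427 0.2645 0.0974] x [0.5035 0.5897] z [0.0441 0.1192] y=-2.1835x+1.4495 y@.57 0.2049
```

View pics/w13.png

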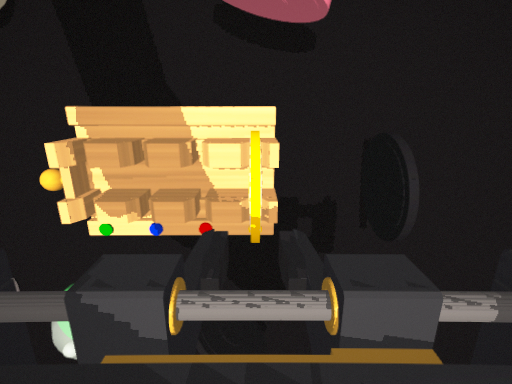

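Yellow stands alone at column 256, between the fingers. The green, blue and red tabs are at (106,229), (156,229) and (206,228), and the black look-alike is well clear at (395,185). I descend and grip.

```bash
python3 -m pendant '[[0.1,0.03,0.8,0,0,0],[0,0,0.8,0,0,0],[0,0,0.8,0,0,0],[0,0,0.4,0,0,0],[0,0,0,0,0,0]]' | tail -1
python3 -m pendant '[[0,0,0,0,0,0],[0,0,0,0,0,0]]' | tail -1
python3 go.py 0.551 0.303 0.0905 98
```

```text
finger_force: 0.0
finger_force: 0.0
clk 27.68 pos [0.5524 0.3036 0.1236] th 97.78 tilt z [ 0.002  0.001 -1.   ] shift/25mm [ 0.06 -0.02  1.32] turn z -0.0012 open 0.326 F [-0.3 -0.9  0.3] ff 0.0
```

```bash
python3 -m pendant '[[0.06,-0.02,0.5,0,0,0],[0,0,0.5,0,0,0],[0,0,0.3,0,0,0],[0,0,0,0,0,0],[0,0,0,0,0,0]]' | tail -1
python3 go.py 0.551 0.303 0.0905 98
python3 -m pendant '[[0,0,0,0,0,0],[0,0,0,0,0,0],[0,0,0,0,0,0],[0,0,0,0,0,0],[0,0,0,0,0,0]]' -1 20 | tail -2
python3 -m pendant '[[0,0,-0.2,0,0,0],[0,0,-0.4,0,0,0],[0,0,-0.6,0,0,0],[0,0,-0.8,0,0,0],[0,0,-0.8,0,0,0]]' | tail -2
python3 -m pendant '[[0,0,-0.8,0,0,0],[0,0,-0.4,0,0,0.022],[0,-0.3,0,0,0,0.022],[0,-0.6,0,0,0,0],[0,-0.8,0,0,0,0]]' | tail -2
python3 go.py 0.572 -0.0915 0.0925 89.8
```

```text
finger_force: 0.0
clk 28.10 pos [0.5499 0.3029 0.0897] th 97.84 tilt z [-0.001 -0.    -1.   ] shift/25mm [-0.04 -0.   -0.03] turn z -0.0009 open 0.325 F [-0.1 -0.5  0.4] ff 0.0
opening: 0.087
finger_force: 20.0
opening: 0.089
finger_force: 20.0
opening: 0.087
finger_force: 20.0
clk 29.35 pos [0.55   0.261  0.1906] th 90.17 tilt z [ 0.     0.001 -1.   ] shift/25mm [ -0.84 -14.11   3.91] turn z 0.0021 open 0.087 F [-0.5  0.2 -0.2] ff 20.0
```

```bash
python3 -m pendant '[[-0.1,-0.95,0,0,0,0.002],[-0.1,-0.95,0,0,0,0],[-0.1,-0.95,0,0,0,0],[-0.1,-0.95,0,0,0,0],[-0.1,-0.95,0,0,0,0]]' | tail -1
python3 -m pendant '[[-0.05,-0.95,0,0,0,0],[-0.05,-0.95,0,0,0,0],[-0.05,-0.95,0,0,0,0],[-0.05,-0.95,0,0,0,0],[-0.05,-0.95,0,0,0,0]]' | tail -1
python3 -m pendant '[[0,-0.95,0,0,0,0],[0,-0.95,0,0,0,0],[0,-0.95,0,0,0,0],[0,-0.9,0,0,0,0],[0,-0.5,0,0,0,0]]' | tail -1
python3 -m pendant '[[0,-0.3,0.3,0,0,0],[0,0,0.6,0,0,0],[0,0,0.3,0,0,0],[0,0,0,0,0,0],[0,0,0,0,0,0]]' | tail -1
python3 go.py 0.572 -0.0915 0.0925 89.8; python3 lk.py w14.png
```

```text
finger_force: 20.0
finger_force: 20.0
finger_force: 20.0
finger_force: 20.0
clk 31.02 pos [ 0.5663 -0.0896  0.1594] th 89.69 tilt z [-0.001  0.001 -1.   ] shift/25mm [-0.23 -0.08  2.68] turn z -0.0006 open 0.092 F [-0.2  0.4 -1.7] ff 20.0
green 549 14.0 197.0 [ 0.5586 -0.2719  0.0957] x [0.5172 0.62  ] z [0.0574 0.1174] y=0.0035x+-0.2738 y@.57 -0.2718
blue 2637 91.0 203.0 [ 0.5618 -0.2112  0.1013] x [0.5183 0.6241] z [0.0499 0.119 ] y=-0.0008x+-0.2108 y@.57 -0.2112
red 1733 170.0 196.0 [ 0.5542 -0.1509  0.1055] x [0.5182 0.6202] z [0.0594 0.1191] y=0.0055x+-0.1539 y@.57 -0.1508
```

View pics/w14.png

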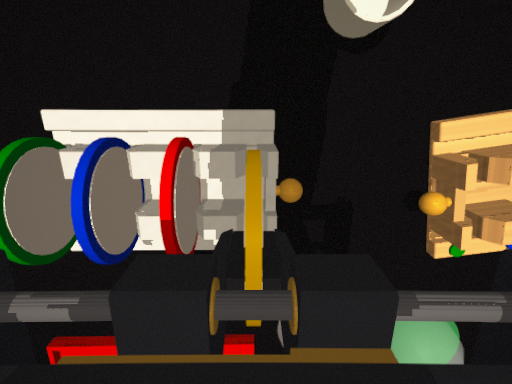

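```bash
python3 -m pendant '[[-0.23,-0.07,0,0,0,0],[0,0,0,0,0,0],[0,0,0.4,0,0,0],[0,0,0.4,0,0,0],[0,0,0.4,0,0,0]]' | tail -1
python3 -m pendant '[[0,0,0.4,0,0,0],[0,0,0.3,0,0,0],[0,0,0,0,0,0],[0,0,0,0,0,0]]' | tail -1
python3 go.py 0.572 -0.0915 0.0925 89.8
```

```text
finger_force: 20.0
finger_force: 20.0
clk 31.82 pos [ 0.572  -0.0926  0.1117] th 89.57 tilt z [-0.001  0.    -1.   ] shift/25mm [-0.    0.04  0.77] turn z -0.0013 open 0.089 F [-0.4 -0.8 -0.8] ff 20.0
```

The picture shows yellow hanging upright at column 253 over the slot nearest the knob. Green, blue and red stand to its left. I seat it.

```bash
python3 -m pendant '[[0,0.04,0.25,0,0,-0.001],[0,0,0.25,0,0,0],[0,0,0.25,0,0,0],[0,0,0.08,0,0,0],[0,0,0,0,0,0]]' | tail -1
python3 go.py 0.572 -0.0915 0.0915 89.8
```

```text
finger_force: 20.0
clk 32.23 pos [ 0.5719 -0.0915  0.0924] th 89.75 tilt z [-0.001 -0.    -1.   ] shift/25mm [-0.    0.    0.04] turn z -0.0003 open 0.088 F [-3.9  1.3  9. ] ff 20.0
```

```bash
python3 -m pendant '[[0,0,0,0,0,0],[0,0,0,0,0,0],[0,0,0,0,0,0],[0,0,0,0,0,0]]' -0.35|tail -1
python3 -m pendant '[[0,0,-0.4,0,0,0],[0,0,-0.8,0,0,0],[0,0,-1,0,0,0],[0,0,-1,0,0,0],[0,0,-0.8,0,0,0]]' | tail -1
python3 -m pendant '[[0,0.9,0,0,0,0],[0,1,0,0,0,0],[0,1,0,0,0,0],[0,0.8,0,0,0,0],[0,0,0,0,0,0]]' | tail -1
python3 go.py 0.572 -0.0915 0.0915 89.8
python3 - <<'E'
from h import *
a=snap('top');b=snap('side')
W=cloud(*a);hsv=cv2.cvtColor(a[0],cv2.COLOR_BGR2HSV).astype(int)
m=np.zeros(W.shape[:2],bool);m[150:245,290:415]=1
for c,(lo,hi) in dict(green=(45,85),blue=(100,130),red=(0,6),yellow=(20,33)).items():
    k=m&(hsv[...,0]>=lo)&(hsv[...,0]<=hi)&(hsv[...,1]>120)&(W[...,2]>.065);P=W[k]
    if len(P)>5: print(c,len(P),P.mean(0).round(3),'ztop',np.percentile(P[:,2],97).round(4))
x=cv2.resize(b[0][180:320,220:420],(570,400));y=cv2.resize(a[0][90:300,130:430],(570,400))
cv2.imwrite('pics/end.png',cv2.resize(np.hstack([x,y]),(800,280)))
E
```

```text
finger_force: 0.0
finger_force: 0.0
finger_force: 0.0
clk 33.40 pos [0.573  0.0072 0.1929] th 90.16 tilt z [ 0.002  0.005 -1.   ] shift/25mm [ 0.06 -3.97  4.04] turn z 0.002 open 0.323 F [-0.1  0.8  0.6] ff 0.0
yellow 30 [ 0.485 -0.062  0.283] ztop 0.6807
```

View pics/end.png

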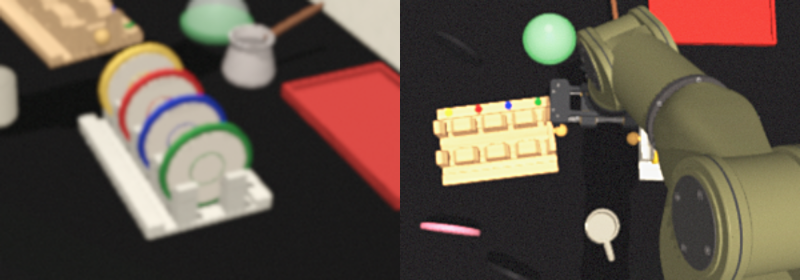

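The side view shows all four standing fully down and parallel, with yellow nearest the knob, then red, blue and green. The top view shows the drying rack empty and the cup and dish undisturbed, and the side view shows the cezve where it was.

```bash
python3 -c "
from plant import r
print(r.finish_job())"
```

```text
the job is handed in; nothing more can be done
None
```

I moved all four saucers to the serving rack in reverse order (yellow nearest the knob, then red, blue, green), all standing fully down in the last picture with the cezve, cup and lokum dish undisturbed, and handed the job in at about 34 s; no verdict came back.

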